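Make up a power-supply kit in the kitting tray

TASK

Make up the kit in the black tray: lay the long heat sink in the insert with the long narrow pocket, stand the two thick capacitors one in each round pocket, and lay the thin cover plate flat in the insert with the wide shallow pocket, everything resting fully down on its pocket floor. The cover plate lies on the weighing pan of the scale and is too thin to pick up there, so slide it out over an edge of the pan first and then lift it off by the part that sticks out. Leave the short heat sink and the slim capacitor standing where they are.

Things in the scene. Friction and masses are not known exactly. Their poses are not given: they have to be found in the camera images.
- sink_long: Long heat sink: bare aluminium extrusion, 36 (x) x 100 (y, along the fins) x 30 mm high; 6 mm base with six upright fins running the whole length, the two outer fins flush with the sides; about 145 g. Lies on its base on the bench. Origin: centre of its underside, y along its length, z up. Belongs in nest_sink.
- cap_a: Thick snap-in capacitor, dark can with a bright crimped rim, 35 mm in diameter and 45 mm tall, standing upright on its flat end with two thin terminals sticking up another 6 mm; about 60 g. One of two alike, which are interchangeable. Origin: centre of its underside, z up along the can.
- cap_b: Thick snap-in capacitor, dark can with a bright crimped rim, 35 mm in diameter and 45 mm tall, standing upright on its flat end with two thin terminals sticking up another 6 mm; about 60 g. One of two alike, which are interchangeable. Origin: centre of its underside, z up along the can.
- plate: Thin aluminium cover plate with four small screw holes, 40 (x) x 90 (y) x 3 mm, about 30 g. Lies flat near the middle of the scale's pan, its length roughly along the scale's y. Origin: centre of its underside, y along its length, z up. It slides freely on the pan when pushed. Either face up and either way round will do. Belongs in nest_plate.
- nest_sink: Insert for the long heat sink: dark block 88 (x) x 130 (y) x 20 mm, one of three side by side in any order in the fixed black kit tray (290 x 146 mm, rim 24 mm above the bench). Origin: centre of its underside, 3 mm above the bench, z up. One rectangular pocket in the middle, 52 (x) x 116 (y) mm, 12 mm deep: its floor is 8 mm above the origin.
- nest_caps: Insert for the two thick capacitors: dark block 88 (x) x 130 (y) x 20 mm, one of three side by side in any order in the fixed black kit tray (290 x 146 mm, rim 24 mm above the bench). Origin: centre of its underside, 3 mm above the bench, z up. Two round pockets 51 mm in diameter, 12 mm deep (floor 8 mm above the origin), centred at y = -32 mm and y = +32 mm on its y axis.
- nest_plate: Insert for the cover plate: dark block 88 (x) x 130 (y) x 20 mm, one of three side by side in any order in the fixed black kit tray (290 x 146 mm, rim 24 mm above the bench). Origin: centre of its underside, 3 mm above the bench, z up. One wide rectangular pocket in the middle, 78 (x) x 110 (y) mm, 8 mm deep: its floor is 12 mm above the origin.
- scale: Low white bench scale, fixed. Origin: on the bench under the centre of its flat steel pan, z up. Pan 140 x 140 mm, no rim, top 48 mm above the bench, edges at x, y = +-70 mm. The case under it reaches y = +-78 and x = +79 mm, its top 36 mm above the bench; the keypad and display lie on the -x side, out to x = -140 mm, up to 42 mm high. Nothing stands beside its y edge away from the tray.
- sink_short: Look-alike, not part of the kit: short heat sink of the same profile, 36 (x) x 60 (y) x 30 mm high. Origin: centre of its underside, y along its fins, z up. Leave it.
- cap_slim: Look-alike, not part of the kit: slim capacitor of the same make, 25 mm in diameter and 45 mm tall (terminals 6 mm more), standing upright. Origin: centre of its underside, z up. Leave it.
Not all that is in view belongs to the job. What is shaped like the sink_long but orange is not meant.

How it is judged:
On the way:
1. the cover plate, still lying flat on the pan, has been slid until it sticks out over the pan's edge (its centre more than 37 mm from the pan's centre) (horizontal distance between plate and scale above 0.037 m and z of plate in the frame of scale between 0.045 and 0.051 m and angle between plate's own z axis and vertical below 0.1 rad), for 0.05 s.
At the end, for the whole second after the job is handed in: Long heat sink (13 mm, 0.3 rad), two thick capacitors (12 mm, one per round pocket) and cover plate (23 mm across, 14 mm along) rest on their pocket floors upright within 0.1 rad, plate flat within 0.06, all at rest; short heat sink and slim capacitor upright within 20 mm of their starts (x of sink_long in the frame of nest_sink between -0.013 and 0.013 m and y of sink_long in the frame of nest_sink between -0.013 and 0.013 m and z of sink_long in the frame of nest_sink between 0.004 and 0.012 m and angle between the y axis of sink_long and the y axis of nest_sink, either way round below 0.3 rad and angle between each of sink_long, cap_a, cap_b, sink_short, cap_slim's own z axis and vertical below 0.1 rad and linear speed of each of sink_long, cap_a, cap_b, plate below 0.02 m/s and angular speed of each of sink_long, cap_a, cap_b, plate below 0.2 rad/s and z of cap_a in the frame of nest_caps between 0.004 and 0.012 m and z of cap_b in the frame of nest_caps between 0.004 and 0.012 m and (((x of cap_a in the frame of nest_caps between -0.012 and 0.012 m and y of cap_a in the frame of nest_caps between -0.044 and -0.02 m) and (x of cap_b in the frame of nest_caps between -0.012 and 0.012 m and y of cap_b in the frame of nest_caps between 0.02 and 0.044 m)) or ((x of cap_a in the frame of nest_caps between -0.012 and 0.012 m and y of cap_a in the frame of nest_caps between 0.02 and 0.044 m) and (x of cap_b in the frame of nest_caps between -0.012 and 0.012 m and y of cap_b in the frame of nest_caps between -0.044 and -0.02 m))) and x of plate in the frame of nest_plate between -0.023 and 0.023 m and y of plate in the frame of nest_plate between -0.014 and 0.014 m and ((angle between plate's own z axis and vertical below 0.06 rad and z of plate in the frame of nest_plate between 0.008 and 0.0155 m) or (angle between plate's own z axis and vertical above 3.08 rad and z of plate in the frame of nest_plate between 0.011 and 0.0185 m)) and distance of each of sink_short, cap_slim from where it was at the start of the episode below 0.02 m); the robot touches nothing.
It fails at once if the short heat sink is shifted by more than 20 mm or tipped over (distance of sink_short from where it was at the start of the episode above 0.02 m or angle between sink_short's own z axis and vertical above 0.3 rad).
It fails at once if the slim capacitor is shifted by more than 20 mm or tipped over (distance of cap_slim from where it was at the start of the episode above 0.02 m or angle between cap_slim's own z axis and vertical above 0.3 rad).
It also fails if it takes over 102 s, if anything falls off the work surface, if the arm or the gripper's body presses on something with over 40 N, if the wrist force passes 120 N, or if a joint passes its speed limit or range.

ROBOT

A 7-joint arm with a two-finger parallel gripper is mounted at the origin on the work surface. World frame = base frame: x ahead of the robot, y to its left, z up, the work surface at z = 0. Lengths are in m, angles in rad, forces in N, time in s.
With the tool pointing down it reaches from about 0.35 to 0.9 m from the base axis. Payload 7.2 kg.
Tool frame: the origin (TCP) lies at the very end of the fingers, on their centre line; the grasp point (between the pads) lies 19 mm behind it; z points along the fingers, y is the direction in which the jaws open and shut (so a half turn about z gives the same grasp; the last joint's range is limited). The gripper opens to 88 mm and grips with 3 to 60 N. Pads are 20 mm wide; open, the fingers measure 115 mm over their backs; the gripper's body (75 mm by 178 mm) begins 61 mm behind the grasp point.
Start: joints at [1.036, 0.411, -0.013, 1.596, 0.006, 1.134, -0.082], TCP at [0.281, -0.558, 0.223] pointing down, gripper open.
Joint ranges: [-2.95, 2.95], [-0.29, 1.99], [-1.47, 1.44], [0.14, 2.54], [-1.03, 4.17], [0.13, 1.85], [-2.86, 2.86]. Speed limits (rad/s): [2.39, 2.39, 3.01, 3.01, 3.14, 3.14, 3.14].

INTERFACE

Orientations are given as a unit quaternion [x, y, z, w].
In Python, from rig import robot gives the robot as it stands.
- The arm moves only by the tool move_arm, never from a script. Its argument "commands" is a list of rows, each an object of numbers: "x", "y", "z": the shift along the tool's x, y, z in m; "rx", "ry", "rz": the turn, a rotation vector about the tool's x, y, z in rad; "hand": the closure, from 0 (fully open) to 1 (shut). In form: [{"x": .., "y": .., "z": .., "rx": .., "ry": .., "rz": .., "hand": ..}, ...]. A call has 1 to 8 rows; each row is the pose to reach, as a shift and turn from the pose commanded when the call began, along the tool's axes at that moment; what a row does not reach only later rows make up. A row lasts 1/10 s, in which the tool goes at most 50 mm and 8.59 degrees, less where a joint would pass 70% of its speed; a pose out of reach is approached as far as the arm can. A call with a gripper value outside its range is refused whole. The fingers move at their own pace and stop on an object; "force" is the grip in N (left out, the last holds). Time passes only in rows, so rows that repeat a pose let the fingers close. It gives the time, the measured TCP pose, the force and the opening at its end, in the units of the state.
- robot.state(): the state, without advancing time (a new reading comes with each control period).
- robot.read_camera(name): name is "scene" or "top" or "wrist"; returns (picture, depth): 400x640x3 uint8, blue, green, red; 400x640 float32, m along the optical axis (not along the pixel's ray), 0 where there is no reading.
- robot.camera_info(name): a dict with "mtx" (3x3 intrinsics, pixels), "rvec" (rotation vector, rad) and "tvec" (3), from world to camera coordinates, as OpenCV has them; the wrist camera has in their place "tool_from_camera" (4x4, takes a point from camera to tool coordinates, whose origin is the TCP and whose axes are the flange's). Camera axes: x right, y down, z forward; pixel columns grow to the right and rows downward; lengths in m; the calibration is good to about 2 mm. A picture is of the moment at which its call begins: read the wrist's pose just before it. camera_info takes no time and is no camera call.
- robot.finish_job(): hands the job in, once; it reports no verdict.
The state is a dict: "time_s": time; "joint_positions": joint angles; "dq": joint speeds; "tau": joint torques, N m; "tcp_pos": TCP position; "tcp_rot": TCP orientation; "ft_force": force on the tool from outside, world axes, zero at the start; "torque": the same for the moment, N m; "finger_gap": finger opening in m.
Only numpy, scipy, OpenCV 4.12 (cv2) and the standard library are available. Lean on these libraries where they do the work, as an engineer would, in place of code of your own. Each camera call takes 0.05 s, during which the arm holds its last target. There are 200 camera calls.

## Working session

There is one attempt and no reset: what is moved stays moved. The work goes in short steps, Python scripts to look and compute and a tool call to move; the robot and the scene stay as the last step left them, time stands still between calls to the robot, and variables do not carry over. Pictures are saved under pics/ and viewed, about 12 in all and at most 16, crops included, and the job is handed in when it is done.

Besides the shell and the picture viewer there is one more tool, called after "Emit:" as name([rows], argument=value, ...), one row to a line, values as JSON. move_arm: Moves the arm, as the interface text tells. Its arguments: {"type":"object","properties":{"commands":{"type":"array","items":{"type":"object","properties":{"x":{"type":"number"},"y":{"type":"number"},"z":{"type":"number"},"rx":{"type":"number"},"ry":{"type":"number"},"rz":{"type":"number"},"hand":{"type":"number"}}}},"force":{"type":"number"}},"required":["commands"]}

```bash
ls; mkdir -p pics; python3 - <<'E'
from rig import robot
import cv2,numpy as np
s=robot.state();print(s)
for n in("top","scene"):
    p,d=robot.read_camera(n);cv2.imwrite(f"pics/{n}0.png",p);np.save(f"pics/{n}0.npy",d)
    i=robot.camera_info(n);R=cv2.Rodrigues(np.array(i["rvec"]))[0];print(n,i["mtx"],"pos",-R.T@np.array(i["tvec"]).ravel(),R)
print(robot.camera_info("wrist"))
E
```

```text
pics
{'time_s': 0.0, 'joint_positions': array([ 1.035787  ,  0.41190482, -0.0127438 ,  1.59703983,  0.00560318,
        1.1342882 , -0.08219082]), 'dq': array([ 4.18057788e-04,  8.45729411e-04, -1.08680352e-03,  6.99230592e-04,
        1.56976434e-03,  3.84469546e-04,  2.52930066e-05]), 'tau': array([-4.05202209e-04, -5.87953234e+01,  6.42111003e-01, -2.91076773e+01,
       -5.37877937e-02,  1.82889443e-02,  1.40874390e-04]), 'tcp_pos': array([ 0.28102577, -0.55769087,  0.22180757]), 'tcp_rot': array([ 9.72876819e-01,  2.31322396e-01, -2.35710031e-04, -7.66862433e-04]), 'ft_force': array([ 0.05433192, -0.18406967, -0.10874826]), 'torque': array([-0.01123944, -0.00236545, -0.00441939]), 'finger_gap': 0.08759123856148013}
top [[466.65722297   0.         323.55820948]
 [  0.         466.65722297 191.79380828]
 [  0.           0.           1.        ]] pos [0.45948607 0.00765605 1.04609343] [[ 0.02151516 -0.99944961  0.02525026]
 [-0.9989751  -0.02249723 -0.0392763 ]
 [ 0.03982274 -0.02437934 -0.9989093 ]]
scene [[436.51096609   0.         316.76126572]
 [  0.         436.51096609 199.90688018]
 [  0.           0.           1.        ]] pos [1.00215068 0.05604651 0.69671689] [[-0.10861654  0.99408056  0.00250834]
 [ 0.77451075  0.08620685 -0.62665898]
 [-0.62316574 -0.0661228  -0.77928957]]
{'mtx': array([[317.78985615,   0.        , 320.8789468 ],
       [  0.        , 317.78985615, 203.74023513],
       [  0.        ,   0.        ,   1.        ]]), 'tool_from_camera': array([[-7.16234843e-04, -9.55738179e-01, -2.94217640e-01,
         8.06330077e-02],
       [ 9.99999709e-01, -6.07376594e-04, -4.61364704e-04,
         1.24231275e-04],
       [ 2.62242954e-04, -2.94217885e-01,  9.55738336e-01,
        -1.61820144e-01],
       [ 0.00000000e+00,  0.00000000e+00,  0.00000000e+00,
         1.00000000e+00]])}
```

View pics/top0.png

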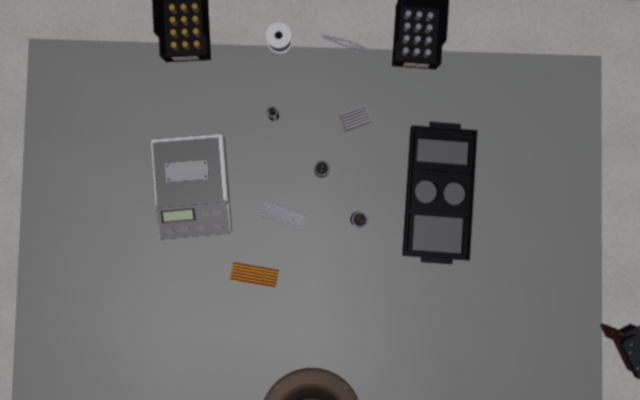

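View pics/scene0.png

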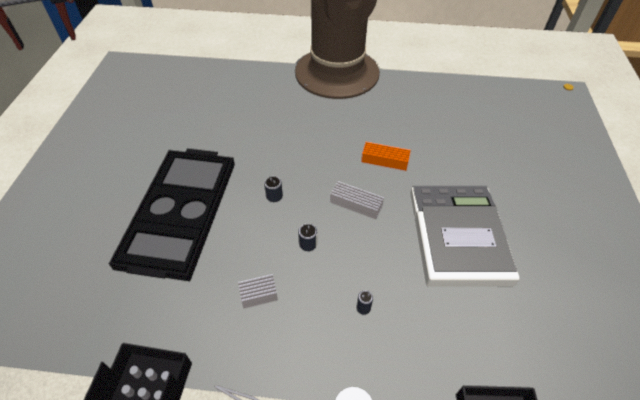

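The top view has +y to the left.

- **Sinks:** grey (282,215) is the long one, about 100 mm. (355,118) is the short look-alike, and (254,274) is orange, so it isn't meant.
- **Caps:** the thick ones are at (322,169) and (359,219). The slim one is at (273,114).
- **Tray:** the sink pocket is at (442,152), the round pockets at (426,192) and (455,194), and the plate pocket at (438,235).
- **Plate:** on the scale at (187,171).

Next I'll measure from the depth and confirm with an enlarged crop.

```bash
cat > h.py <<'E'
import cv2,numpy as np
from rig import robot
from scipy.spatial.transform import Rotation as Ro
def cam(n):
    i=robot.camera_info(n);K=np.array(i["mtx"])
    if n=="wrist":
        s=robot.state();T=np.eye(4);T[:3,:3]=Ro.from_quat(s["tcp_rot"]).as_matrix();T[:3,3]=s["tcp_pos"]
        T=T@np.array(i["tool_from_camera"]);return K,T[:3,:3],T[:3,3]
    R=cv2.Rodrigues(np.array(i["rvec"]))[0];return K,R.T,-R.T@np.array(i["tvec"]).ravel()
def ray(c,uv,z):
    K,R,o=c;uv=np.atleast_2d(uv).astype(float)
    d=np.c_[uv,np.ones(len(uv))]@np.linalg.inv(K).T@R.T
    return (o+d*((z-o[2])/d[:,2])[:,None])[:,:2]
def cloud(c,d):
    K,R,o=c;v,u=np.indices(d.shape);P=np.stack([u,v,np.ones_like(u)],-1)@np.linalg.inv(K).T*d[...,None]
    return P@R.T+o
def rect(c,mask,z):
    cs,_=cv2.findContours(mask.astype(np.uint8),cv2.RETR_EXTERNAL,cv2.CHAIN_APPROX_NONE)
    k=max(cs,key=cv2.contourArea)[:,0];w=ray(c,k,z)*1000
    (cx,cy),(a,b),t=cv2.minAreaRect(w.astype(np.float32))
    if a>b: L,W,ang=a,b,t
    else: L,W,ang=b,a,t+90
    return np.round([cx,cy,L,W,(ang+90)%180-90],1)   # mm, long axis angle deg from world x
E
python3 - <<'E'
from h import *
p=cv2.imread("pics/top0.png");d=np.load("pics/top0.npy");c=cam("top")
P=cloud(c,d);Z=P[...,2];print("bench",np.median(Z[300:350,380:560]),np.std(Z[300:350,380:560]))
def box(x0,y0,x1,y1,m):
    o=np.zeros(m.shape,bool);o[y0:y1,x0:x1]=m[y0:y1,x0:x1];return o
for n,b,zt in(("long",(250,190,315,240),.03),("short",(330,95,380,140),.03),("capA",(305,150,340,185),.045),("capB",(342,202,376,236),.045),("slim",(260,100,285,128),.045),("scale",(140,120,240,250),.036)):
    m=box(*b,Z>0.012);print(n,rect(c,m,zt),"ztop",np.round(np.percentile(Z[m],[50,95]),4))
g=p.max(2)
m=box(155,150,215,190,g>125);print("plate",rect(c,m,.051))
for n,b,z,t in(("psink",(413,136,472,168),.011,70),("c1",(412,176,440,207),.011,70),("c2",(441,176,470,207),.011,70),("pplate",(408,211,468,256),.015,70)):
    m=box(*b,g>t);print(n,rect(c,m,z))
m=box(395,115,490,270,g<45);print("tray",rect(c,m,.024),np.median(Z[m]))
a=cv2.resize(p[90:250,140:380],None,fx=3.3,fy=3.3,interpolation=cv2.INTER_CUBIC);cv2.imwrite("pics/crop1.png",a)
E
```

```text
bench 0.0008464053294076068 0.07210230785562549
long [434.1  78.3  99.    9.9  70.7] ztop [0.0296 0.0337]
short [665.1 -82.7  60.5  38.5 -68.8] ztop [0.0277 0.0324]
capA [550.5 -10.2  33.6  33.5 -43.7] ztop [0.0443 0.0493]
capB [443.1 -92.6  35.9  33.1  69.5] ztop [0.0447 0.0488]
slim [668.   97.   28.2  23.7   1.5] ztop [0.0434 0.0479]
scale [507.5 268.7 218.7 159.4   6.1] ztop [0.0465 0.052 ]
plate [538.  276.   88.6  38.9 -84.5]
psink [ 597.4 -281.3  111.4   47.2   87.2]
c1 [ 507.1 -244.7   45.7   44.6   45.9]
c2 [ 504.1 -308.8   44.2   43.1   46.1]
pplate [ 413.6 -271.6  106.4   75.7   87.1]
tray [ 505.6 -273.3  307.3  146.7   -2.9] 0.022480000475569195
```

View pics/crop1.png

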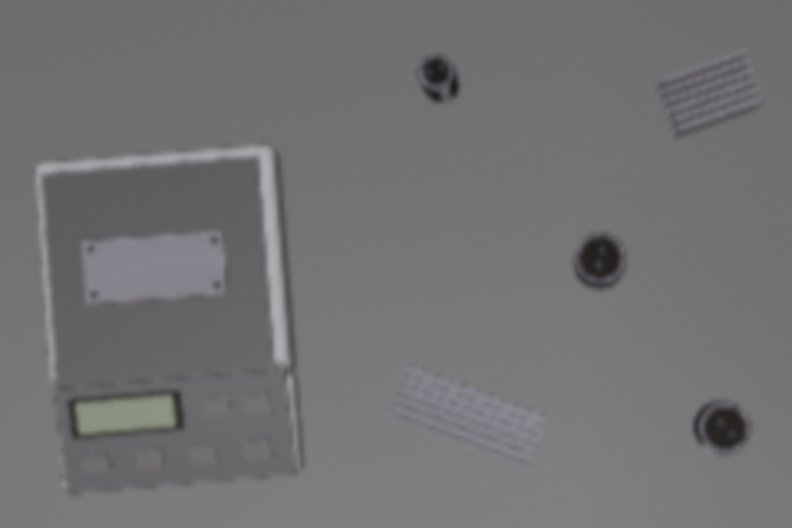

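```bash
cat >> h.py <<'E'
def go(x,y,z,psi):  # world mm / deg (direction of tool x); prints the shift in tool axes now
    s=robot.state();r=Ro.from_quat(s["tcp_rot"]);p=np.array(s["tcp_pos"])
    a=np.radians(psi);T=np.array([[np.cos(a),np.sin(a),0],[np.sin(a),-np.cos(a),0],[0,0,-1]])
    print(f"t={s['time_s']:.2f} tcp",np.round(p*1000,1),"gap",round(s["finger_gap"]*1000,1),"F",np.round(s["ft_force"],1))
    print("->",x,y,z,psi,"shift",np.round(r.inv().apply(np.array([x,y,z])/1000-p),4),"turn",np.round((r.inv()*Ro.from_matrix(T)).as_rotvec(),4))
E
python3 - <<'E'
from h import *
p=cv2.imread("pics/top0.png").astype(int);c=cam("top")
g=p.max(2);m=np.zeros(g.shape,bool);m[190:242,245:318]=(g>125)[190:242,245:318]
m=cv2.morphologyEx(m.astype(np.uint8),cv2.MORPH_CLOSE,np.ones((5,5)))
print(np.median(g[190:242,245:318]),rect(c,m,.03))
go(443,-94,180,87)
E
```

```text
125.0 [434.6  73.5 155.8  86.6 -88.9]
t=0.10 tcp [ 281.  -557.7  221.9] gap 88.1 F [ 0.3  0.  -0.2]
-> 443 -94 180 87 shift [ 0.3534 -0.3412  0.0424] turn [-1.3000e-03 -6.0000e-04 -1.0516e+00]
```

Emit:
move_arm([
  {"x":0.353,"y":-0.341,"z":0.042,"rz":-1.05,"hand":0},
  {"x":0.353,"y":-0.341,"z":0.042,"rz":-1.05,"hand":0},
  {"x":0.353,"y":-0.341,"z":0.042,"rz":-1.05,"hand":0},
  {"x":0.353,"y":-0.341,"z":0.042,"rz":-1.05,"hand":0},
  {"x":0.353,"y":-0.341,"z":0.042,"rz":-1.05,"hand":0},
  {"x":0.353,"y":-0.341,"z":0.042,"rz":-1.05,"hand":0},
  {"x":0.353,"y":-0.341,"z":0.042,"rz":-1.05,"hand":0},
  {"x":0.353,"y":-0.341,"z":0.042,"rz":-1.05,"hand":0},
], force=30)

```text
invalid input at $.commands[0]: expected keys x, y, z, rx, ry, rz, hand
```

```bash
python3 - <<'E'
from h import *
go(443,-94,180,87)
E
```

```text
t=0.10 tcp [ 281.  -557.7  221.9] gap 88.1 F [ 0.3  0.  -0.2]
-> 443 -94 180 87 shift [ 0.3534 -0.3412  0.0424] turn [-1.3000e-03 -6.0000e-04 -1.0516e+00]
```

All keys are required.

Emit:
move_arm([
  {"x":0.353,"y":-0.341,"z":0.042,"rx":0,"ry":0,"rz":-1.05,"hand":0},
  {"x":0.353,"y":-0.341,"z":0.042,"rx":0,"ry":0,"rz":-1.05,"hand":0},
  {"x":0.353,"y":-0.341,"z":0.042,"rx":0,"ry":0,"rz":-1.05,"hand":0},
  {"x":0.353,"y":-0.341,"z":0.042,"rx":0,"ry":0,"rz":-1.05,"hand":0},
  {"x":0.353,"y":-0.341,"z":0.042,"rx":0,"ry":0,"rz":-1.05,"hand":0},
  {"x":0.353,"y":-0.341,"z":0.042,"rx":0,"ry":0,"rz":-1.05,"hand":0},
  {"x":0.353,"y":-0.341,"z":0.042,"rx":0,"ry":0,"rz":-1.05,"hand":0},
  {"x":0.353,"y":-0.341,"z":0.042,"rx":0,"ry":0,"rz":-1.05,"hand":0},
], force=30)

```text
time_s: 0.9
tcp_pos: [0.4126, -0.18, 0.1884]
tcp_rot: [0.724, 0.69, -0.0, 0.0]
ft_force: [1.1, -1.2, 0.3]
finger_gap: 0.0878
```

```bash
python3 - <<'E'
from h import *
go(443,-94,180,87)
E
```

```text
t=0.90 tcp [ 412.6 -180.   188.4] gap 87.8 F [ 1.1 -1.2  0.3]
-> 443 -94 180 87 shift [0.0874 0.0261 0.0084] turn [0.     0.0003 0.0036]
```

Emit:
move_arm([
  {"x":0.085,"y":0.026,"z":0.008,"rx":0,"ry":0,"rz":0,"hand":0},
  {"x":0.085,"y":0.026,"z":0.008,"rx":0,"ry":0,"rz":0,"hand":0},
  {"x":0.085,"y":0.026,"z":0.008,"rx":0,"ry":0,"rz":0,"hand":0},
  {"x":0.085,"y":0.026,"z":0.008,"rx":0,"ry":0,"rz":0,"hand":0},
])

```text
time_s: 1.3
tcp_pos: [0.443, -0.0979, 0.1803]
tcp_rot: [0.725, 0.689, -0.0, -0.0]
ft_force: [-0.3, -0.4, 0.5]
finger_gap: 0.0878
```

```bash
cat >> h.py <<'E'
def snap(name,save=None):
    c=cam(name);p,d=robot.read_camera(name)
    if save: cv2.imwrite(f"pics/{save}.png",p)
    return c,p,d,cloud(c,d)
E
python3 - <<'E'
from h import *
go(443,-94,180,87)
c,p,d,P=snap("wrist","w1")
Z=P[...,2];np.save("pics/w1.npy",P)
m=(Z>.04)&(Z<.055)&(np.hypot(P[...,0]-.443,P[...,1]+.094)<.04)
print(rect(c,m,.045),m.sum(),np.median(Z[:, :100]))
m=(Z>.02)&(Z<.04)&(np.hypot(P[...,0]-.434,P[...,1]-.078)<.07);m=cv2.morphologyEx(m.astype(np.uint8),cv2.MORPH_CLOSE,np.ones((9,9)))
if m.any():print("sink",rect(c,m,.03),m.sum())
E
```

```text
t=1.30 tcp [443.  -97.9 180.3] gap 87.8 F [-0.3 -0.4  0.5]
-> 443 -94 180 87 shift [ 0.0039 -0.0002  0.0003] turn [-0.0008  0.0001  0.0007]
[440.9 -93.3  32.9  32.8  -3. ] 958 0.0008599056230160496
sink [437.1  50.6  51.4  36.6  71.1] 2439
```

View pics/w1.png

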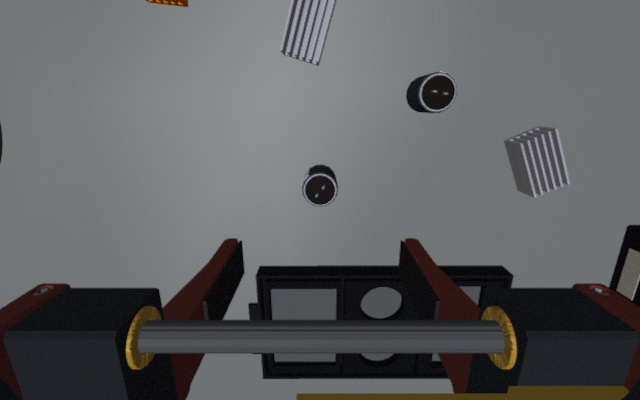

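Emit:
move_arm([
  {"x":0.004,"y":-0.002,"z":0.05,"rx":0,"ry":0,"rz":0,"hand":0},
  {"x":0.004,"y":-0.002,"z":0.1,"rx":0,"ry":0,"rz":0,"hand":0},
  {"x":0.004,"y":-0.002,"z":0.14,"rx":0,"ry":0,"rz":0,"hand":0.2},
  {"x":0.004,"y":-0.002,"z":0.162,"rx":0,"ry":0,"rz":0,"hand":0.4},
  {"x":0.004,"y":-0.002,"z":0.162,"rx":0,"ry":0,"rz":0,"hand":0.7},
  {"x":0.004,"y":-0.002,"z":0.162,"rx":0,"ry":0,"rz":0,"hand":0.7},
  {"x":0.004,"y":-0.002,"z":0.162,"rx":0,"ry":0,"rz":0,"hand":0.7},
  {"x":0.004,"y":-0.002,"z":0.162,"rx":0,"ry":0,"rz":0,"hand":0.7},
], force=30)

```text
time_s: 2.15
tcp_pos: [0.4424, -0.095, 0.02]
tcp_rot: [0.726, 0.687, 0.001, 0.001]
ft_force: [-0.1, 0.8, -0.7]
finger_gap: 0.0434
```

```bash
python3 - <<'E'
from h import *
go(441,-93,18,87)
E
```

```text
t=2.15 tcp [442.4 -95.   20. ] gap 43.4 F [-0.1  0.8 -0.7]
-> 441 -93 18 87 shift [ 0.0019 -0.0015  0.002 ] turn [ 0.0027  0.0008 -0.0025]
```

Emit:
move_arm([
  {"x":0,"y":0,"z":0,"rx":0,"ry":0,"rz":0,"hand":0.9},
  {"x":0,"y":0,"z":0,"rx":0,"ry":0,"rz":0,"hand":0.9},
  {"x":0,"y":0,"z":0,"rx":0,"ry":0,"rz":0,"hand":0.9},
  {"x":0,"y":0,"z":0,"rx":0,"ry":0,"rz":0,"hand":0.9},
  {"x":0,"y":0,"z":-0.03,"rx":0,"ry":0,"rz":0,"hand":0.9},
  {"x":0,"y":0,"z":-0.07,"rx":0,"ry":0,"rz":0,"hand":0.9},
  {"x":0,"y":0,"z":-0.11,"rx":0,"ry":0,"rz":0,"hand":0.9},
  {"x":0,"y":0,"z":-0.13,"rx":0,"ry":0,"rz":0,"hand":0.9},
])

```text
time_s: 2.95
tcp_pos: [0.4426, -0.0943, 0.1519]
tcp_rot: [0.726, 0.688, 0.001, 0.002]
ft_force: [0.6, 0.2, -1.2]
finger_gap: 0.0347
```

```bash
python3 - <<'E'
from h import *
go(506,-244,140,87)
c,p,d,P=snap("wrist")
P0=np.load("pics/w1.npy") # tray from w1 view: pocket floor cross-check
w=cv2.imread("pics/w1.png")
E
```

```text
t=2.95 tcp [442.6 -94.3 151.9] gap 34.7 F [ 0.6  0.2 -1.2]
-> 506 -244 140 87 shift [-0.1461  0.0713  0.0123] turn [ 0.004   0.0008 -0.0014]
```

Emit:
move_arm([
  {"x":-0.05,"y":0.02,"z":0.012,"rx":0,"ry":0,"rz":0,"hand":0.9},
  {"x":-0.095,"y":0.04,"z":0.012,"rx":0,"ry":0,"rz":0,"hand":0.9},
  {"x":-0.14,"y":0.06,"z":0.012,"rx":0,"ry":0,"rz":0,"hand":0.9},
  {"x":-0.18,"y":0.073,"z":0.012,"rx":0,"ry":0,"rz":0,"hand":0.9},
  {"x":-0.21,"y":0.073,"z":0.012,"rx":0,"ry":0,"rz":0,"hand":0.9},
  {"x":-0.21,"y":0.073,"z":0.012,"rx":0,"ry":0,"rz":0,"hand":0.9},
])

```text
time_s: 3.6
tcp_pos: [0.5014, -0.3133, 0.1356]
tcp_rot: [0.728, 0.685, -0.001, 0.0]
ft_force: [0.4, -0.4, -1.0]
finger_gap: 0.0345
```

```bash
python3 - <<'E'
from h import *
go(505,-308,35,87)
c,p,d,P=snap("wrist","w2");np.save("pics/w2.npy",P)
E
```

```text
t=3.60 tcp [ 501.4 -313.3  135.6] gap 34.5 F [ 0.4 -0.4 -1. ]
-> 505 -308 35 87 shift [0.0057 0.0034 0.1006] turn [-0.0012  0.0018 -0.0082]
```

View pics/w2.png

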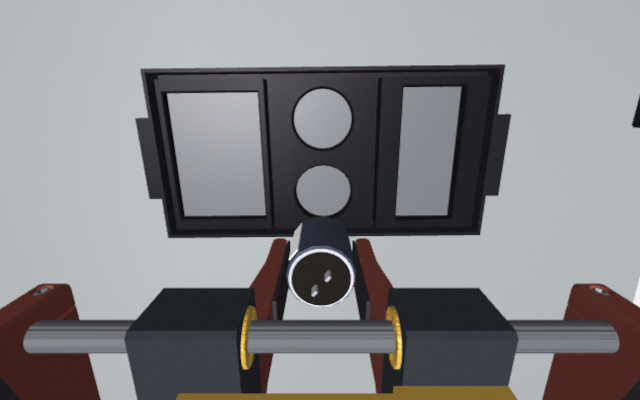

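The wrist view shows the cap held upright. The round pockets are at (323,118) and (323,189), the plate pocket at (218,154), and the sink pocket at (430,151). I'll measure them here.

```bash
python3 - <<'E'
from h import *
p=cv2.imread("pics/w2.png");c=cam("wrist");g=p.max(2)
n,l,st,ce=cv2.connectedComponentsWithStats((g>95).astype(np.uint8))
for q,(u,v),z in(("c1",(323,118),.011),("c2",(323,189),.011),("plate",(218,154),.015),("sink",(430,151),.011)):
    print(q,rect(c,l==l[v,u],z))
E
```

```text
c1 [ 506.7 -240.2   49.8   48.8   -3.4]
c2 [ 503.1 -304.8   49.4   48.1   -1.9]
plate [ 412.8 -267.6  109.3   77.    87.3]
sink [ 598.  -276.7  114.8   49.2   87.2]
```

Emit:
move_arm([
  {"x":0,"y":0,"z":0.03,"rx":0,"ry":0,"rz":0,"hand":0.9},
  {"x":0,"y":0,"z":0.05,"rx":0,"ry":0,"rz":0,"hand":0.9},
  {"x":0,"y":0,"z":0.05,"rx":0,"ry":0,"rz":0,"hand":0.9},
])

```text
time_s: 3.95
tcp_pos: [0.5012, -0.3055, 0.084]
tcp_rot: [0.725, 0.688, -0.001, -0.003]
ft_force: [1.3, 0.5, 0.1]
finger_gap: 0.034
```

```bash
python3 - <<'E'
from h import *
go(503.3,-306.5,32,87)
E
```

```text
t=3.95 tcp [ 501.2 -305.5   84. ] gap 34.0 F [1.3 0.5 0.1]
-> 503.3 -306.5 32 87 shift [-0.0011  0.0024  0.052 ] turn [-0.0045 -0.0028  0.0002]
```

Emit:
move_arm([
  {"x":-0.001,"y":0.002,"z":0.02,"rx":0,"ry":0,"rz":0,"hand":0.9},
  {"x":-0.001,"y":0.002,"z":0.035,"rx":0,"ry":0,"rz":0,"hand":0.9},
  {"x":-0.001,"y":0.002,"z":0.046,"rx":0,"ry":0,"rz":0,"hand":0.9},
  {"x":-0.001,"y":0.002,"z":0.052,"rx":0,"ry":0,"rz":0,"hand":0.9},
  {"x":-0.001,"y":0.002,"z":0.052,"rx":0,"ry":0,"rz":0,"hand":0.9},
])

```text
time_s: 4.45
tcp_pos: [0.5045, -0.3086, 0.034]
tcp_rot: [0.726, 0.688, -0.0, -0.001]
ft_force: [-0.2, -0.5, -0.3]
finger_gap: 0.0343
```

```bash
python3 - <<'E'
from h import *
go(503.3,-306.5,32,87)
E
```

```text
t=4.45 tcp [ 504.5 -308.6   34. ] gap 34.3 F [-0.2 -0.5 -0.3]
-> 503.3 -306.5 32 87 shift [ 0.002  -0.0013  0.002 ] turn [-0.0011 -0.0006 -0.0013]
```

Emit:
move_arm([
  {"x":0.001,"y":0,"z":0.002,"rx":0,"ry":0,"rz":0,"hand":0.9},
  {"x":0.001,"y":0,"z":0.002,"rx":0,"ry":0,"rz":0,"hand":0.3},
  {"x":0.001,"y":0,"z":0.002,"rx":0,"ry":0,"rz":0,"hand":0.3},
  {"x":0.001,"y":0,"z":0.002,"rx":0,"ry":0,"rz":0,"hand":0.3},
  {"x":0.001,"y":0,"z":-0.03,"rx":0,"ry":0,"rz":0,"hand":0},
  {"x":0.001,"y":0,"z":-0.07,"rx":0,"ry":0,"rz":0,"hand":0},
  {"x":0.001,"y":0,"z":-0.11,"rx":0,"ry":0,"rz":0,"hand":0},
  {"x":0.001,"y":0,"z":-0.14,"rx":0,"ry":0,"rz":0,"hand":0},
])

```text
time_s: 5.25
tcp_pos: [0.5056, -0.3082, 0.1775]
tcp_rot: [0.726, 0.688, 0.0, 0.001]
ft_force: [-0.5, -0.4, -0.7]
finger_gap: 0.086
```

```bash
python3 - <<'E'
from h import *
go(550,-11,180,87)
c,p,d,P=snap("wrist");m=(P[...,2]>.04)&(P[...,2]<.07)&(np.hypot(P[...,0]-.503,P[...,1]+.305)<.05)
print(m.sum(),m.any() and rect(c,m,.056),np.median(P[...,2][m]))
E
```

```text
t=5.25 tcp [ 505.6 -308.2  177.5] gap 86.0 F [-0.5 -0.4 -0.7]
-> 550 -11 180 87 shift [ 0.2992  0.0284 -0.0028] turn [ 0.0023  0.0011 -0.0015]
1117 [ 504.8 -305.1   35.4   33.4   86.8] 0.05533195118967532
```

Emit:
move_arm([
  {"x":0.05,"y":0.005,"z":0,"rx":0,"ry":0,"rz":0,"hand":0},
  {"x":0.1,"y":0.01,"z":0,"rx":0,"ry":0,"rz":0,"hand":0},
  {"x":0.15,"y":0.015,"z":0,"rx":0,"ry":0,"rz":0,"hand":0},
  {"x":0.2,"y":0.02,"z":0,"rx":0,"ry":0,"rz":0,"hand":0},
  {"x":0.245,"y":0.025,"z":0,"rx":0,"ry":0,"rz":0,"hand":0},
  {"x":0.28,"y":0.028,"z":0,"rx":0,"ry":0,"rz":0,"hand":0},
  {"x":0.295,"y":0.028,"z":0,"rx":0,"ry":0,"rz":0,"hand":0},
  {"x":0.295,"y":0.028,"z":0,"rx":0,"ry":0,"rz":0,"hand":0},
])

```text
time_s: 6.1
tcp_pos: [0.5488, -0.0128, 0.1747]
tcp_rot: [0.725, 0.689, 0.0, -0.0]
ft_force: [0.6, -0.9, -0.5]
finger_gap: 0.0879
```

```bash
python3 - <<'E'
from h import *
c,p,d,P=snap("wrist");Z=P[...,2]
m=(Z>.04)&(Z<.055)&(np.hypot(P[...,0]-.55,P[...,1]+.01)<.04)
r=rect(c,m,.045);print(r,m.sum());go(r[0],r[1],18,87)
m=(Z>.02)&(Z<.04)&(np.hypot(P[...,0]-.434,P[...,1]-.075)<.07);m=cv2.morphologyEx(m.astype(np.uint8),cv2.MORPH_CLOSE,np.ones((9,9)))
if m.any():print("sink",rect(c,m,.03),m.sum(), cv2.boundingRect(m))
E
```

```text
[550.2  -9.4  33.6  33.5 -48.1] 992
t=6.15 tcp [548.7 -15.4 174.5] gap 88.2 F [-0.  -0.3 -0.6]
-> 550.2 -9.4 18 87 shift [0.0061 0.0012 0.1565] turn [-0.0001  0.0007 -0.0006]
sink [446.8  74.3  99.5  38.9  70.6] 4749 (177, 42, 61, 120)
```

Emit:
move_arm([
  {"x":0.005,"y":0.001,"z":0.05,"rx":0,"ry":0,"rz":0,"hand":0},
  {"x":0.005,"y":0.001,"z":0.1,"rx":0,"ry":0,"rz":0,"hand":0},
  {"x":0.005,"y":0.001,"z":0.135,"rx":0,"ry":0,"rz":0,"hand":0.1},
  {"x":0.005,"y":0.001,"z":0.155,"rx":0,"ry":0,"rz":0,"hand":0.2},
  {"x":0.005,"y":0.001,"z":0.155,"rx":0,"ry":0,"rz":0,"hand":0.9},
  {"x":0.005,"y":0.001,"z":0.155,"rx":0,"ry":0,"rz":0,"hand":0.9},
  {"x":0.005,"y":0.001,"z":0.155,"rx":0,"ry":0,"rz":0,"hand":0.9},
  {"x":0.005,"y":0.001,"z":0.155,"rx":0,"ry":0,"rz":0,"hand":0.9},
])

```text
time_s: 6.95
tcp_pos: [0.5512, -0.0107, 0.0211]
tcp_rot: [0.726, 0.687, 0.001, 0.001]
ft_force: [0.1, 0.1, 0.8]
finger_gap: 0.0434
```

Emit:
move_arm([
  {"x":0,"y":0,"z":0,"rx":0,"ry":0,"rz":0,"hand":0.9},
  {"x":0,"y":0,"z":0,"rx":0,"ry":0,"rz":0,"hand":0.9},
  {"x":0,"y":0,"z":0,"rx":0,"ry":0,"rz":0,"hand":0.9},
])

```text
time_s: 7.25
tcp_pos: [0.5509, -0.0103, 0.0206]
tcp_rot: [0.726, 0.688, 0.0, 0.001]
ft_force: [-0.8, -0.7, 7.1]
finger_gap: 0.034
```

```bash
python3 - <<'E'
from h import *
go(506.6,-241,110,87)
E
```

```text
t=7.25 tcp [550.9 -10.3  20.6] gap 34.0 F [-0.8 -0.7  7.1]
-> 506.6 -241 110 87 shift [-0.2328 -0.0316 -0.0893] turn [ 0.0018  0.0005 -0.0018]
```

Emit:
move_arm([
  {"x":0,"y":0,"z":-0.03,"rx":0,"ry":0,"rz":0,"hand":0.9},
  {"x":-0.01,"y":0,"z":-0.07,"rx":0,"ry":0,"rz":0,"hand":0.9},
  {"x":-0.05,"y":-0.01,"z":-0.09,"rx":0,"ry":0,"rz":0,"hand":0.9},
  {"x":-0.1,"y":-0.02,"z":-0.09,"rx":0,"ry":0,"rz":0,"hand":0.9},
  {"x":-0.145,"y":-0.03,"z":-0.09,"rx":0,"ry":0,"rz":0,"hand":0.9},
  {"x":-0.19,"y":-0.032,"z":-0.09,"rx":0,"ry":0,"rz":0,"hand":0.9},
  {"x":-0.22,"y":-0.032,"z":-0.08,"rx":0,"ry":0,"rz":0,"hand":0.9},
  {"x":-0.233,"y":-0.032,"z":-0.06,"rx":0,"ry":0,"rz":0,"hand":0.9},
])

```text
time_s: 8.05
tcp_pos: [0.5055, -0.2457, 0.0806]
tcp_rot: [0.728, 0.686, -0.0, 0.002]
ft_force: [0.2, -0.0, -1.1]
finger_gap: 0.0345
```

Emit:
move_arm([
  {"x":0,"y":0,"z":0,"rx":0,"ry":0,"rz":0,"hand":0.9},
  {"x":0,"y":0,"z":0,"rx":0,"ry":0,"rz":0,"hand":0.9},
  {"x":0,"y":0,"z":0,"rx":0,"ry":0,"rz":0,"hand":0.9},
])

```text
time_s: 8.35
tcp_pos: [0.5064, -0.2393, 0.0804]
tcp_rot: [0.725, 0.689, 0.0, 0.0]
ft_force: [-0.5, -0.5, 0.0]
finger_gap: 0.0346
```

```bash
python3 - <<'E'
from h import *
go(506.6,-242,32,87)
E
```

```text
t=8.35 tcp [ 506.4 -239.3   80.4] gap 34.6 F [-0.5 -0.5  0. ]
-> 506.6 -242 32 87 shift [-0.0027  0.0003  0.0484] turn [ 0.001  -0.0004  0.0005]
```

Emit:
move_arm([
  {"x":-0.002,"y":0,"z":0.025,"rx":0,"ry":0,"rz":0,"hand":0.9},
  {"x":-0.002,"y":0,"z":0.042,"rx":0,"ry":0,"rz":0,"hand":0.9},
  {"x":-0.002,"y":0,"z":0.049,"rx":0,"ry":0,"rz":0,"hand":0.9},
  {"x":-0.002,"y":0,"z":0.049,"rx":0,"ry":0,"rz":0,"hand":0.9},
  {"x":-0.002,"y":0,"z":0.049,"rx":0,"ry":0,"rz":0,"hand":0.9},
  {"x":-0.002,"y":0,"z":0.049,"rx":0,"ry":0,"rz":0,"hand":0.3},
  {"x":-0.002,"y":0,"z":0.049,"rx":0,"ry":0,"rz":0,"hand":0.3},
  {"x":-0.002,"y":0,"z":0.049,"rx":0,"ry":0,"rz":0,"hand":0.3},
])

```text
time_s: 9.15
tcp_pos: [0.5057, -0.243, 0.0309]
tcp_rot: [0.726, 0.688, 0.0, 0.0]
ft_force: [-0.5, 0.1, 0.2]
finger_gap: 0.0548
```

Emit:
move_arm([
  {"x":0,"y":0,"z":-0.03,"rx":0,"ry":0,"rz":0,"hand":0},
  {"x":0,"y":0,"z":-0.07,"rx":0,"ry":0,"rz":0,"hand":0},
  {"x":0,"y":0,"z":-0.11,"rx":0,"ry":0,"rz":0,"hand":0},
  {"x":0,"y":0,"z":-0.14,"rx":0,"ry":0,"rz":0,"hand":0},
  {"x":0,"y":0,"z":-0.14,"rx":0,"ry":0,"rz":0,"hand":0},
])

```text
time_s: 9.65
tcp_pos: [0.5079, -0.2438, 0.1752]
tcp_rot: [0.726, 0.688, 0.001, 0.004]
ft_force: [-0.3, -0.1, -0.6]
finger_gap: 0.0875
```

```bash
python3 - <<'E'
from h import *
c,p,d,P=snap("wrist","w3");Z=P[...,2];np.save("pics/w3.npy",P)
for x,y in((.504,-.305),(.507,-.241)):
    m=(Z>.04)&(Z<.07)&(np.hypot(P[...,0]-x,P[...,1]-y)<.03)
    print(m.sum(),m.any() and rect(c,m,.056),np.median(Z[m]))
go(440,74,180,70.6)
E
```

```text
1038 [ 504.2 -303.4   38.7   33.3   86.7] 0.05516119987976778
1131 [ 505.9 -239.7   36.1   33.1   86.7] 0.0553191138954231
t=9.70 tcp [ 506.7 -243.5  172.8] gap 87.6 F [ 0.  -0.4 -0.9]
-> 440 74 180 70.6 shift [ 0.3134 -0.0838 -0.0082] turn [0.0043 0.0014 0.2843]
```

Emit:
move_arm([
  {"x":0.045,"y":-0.012,"z":0,"rx":0,"ry":0,"rz":0.07,"hand":0},
  {"x":0.09,"y":-0.024,"z":0,"rx":0,"ry":0,"rz":0.14,"hand":0},
  {"x":0.135,"y":-0.036,"z":0,"rx":0,"ry":0,"rz":0.21,"hand":0},
  {"x":0.18,"y":-0.048,"z":0,"rx":0,"ry":0,"rz":0.284,"hand":0},
  {"x":0.225,"y":-0.06,"z":0,"rx":0,"ry":0,"rz":0.284,"hand":0},
  {"x":0.27,"y":-0.072,"z":0,"rx":0,"ry":0,"rz":0.284,"hand":0},
  {"x":0.3,"y":-0.08,"z":0,"rx":0,"ry":0,"rz":0.284,"hand":0},
  {"x":0.313,"y":-0.084,"z":0,"rx":0,"ry":0,"rz":0.284,"hand":0},
])

```text
time_s: 10.5
tcp_pos: [0.4368, 0.0772, 0.1696]
tcp_rot: [0.815, 0.58, -0.0, -0.001]
ft_force: [0.4, -0.6, 0.7]
finger_gap: 0.0878
```

Emit:
move_arm([
  {"x":0,"y":0,"z":0,"rx":0,"ry":0,"rz":0,"hand":0},
  {"x":0,"y":0,"z":0,"rx":0,"ry":0,"rz":0,"hand":0},
  {"x":0,"y":0,"z":0,"rx":0,"ry":0,"rz":0,"hand":0},
  {"x":0,"y":0,"z":0,"rx":0,"ry":0,"rz":0,"hand":0},
])

```text
time_s: 10.9
tcp_pos: [0.4386, 0.0729, 0.1702]
tcp_rot: [0.817, 0.577, -0.0, -0.0]
ft_force: [-0.1, 0.2, 0.2]
finger_gap: 0.0876
```

```bash
python3 - <<'E'
from h import *
c,p,d,P=snap("wrist","w4");Z=P[...,2]
m=(Z>.02)&(Z<.04)&(np.hypot(P[...,0]-.44,P[...,1]-.075)<.08);m=cv2.morphologyEx(m.astype(np.uint8),cv2.MORPH_CLOSE,np.ones((9,9)))
r=rect(c,m,.03);print("sink",r,m.sum(), cv2.boundingRect(m));go(r[0],r[1],15,r[4])
E
```

```text
sink [445.4  75.2 100.7  36.   70.7] 3699 (308, 135, 39, 101)
t=10.95 tcp [438.6  73.1 170.3] gap 88.0 F [0.6 0.3 0.2]
-> 445.4 75.2 15 70.7 shift [0.0043 0.0057 0.1553] turn [-0.0003  0.0003 -0.003 ]
```

View pics/w4.png

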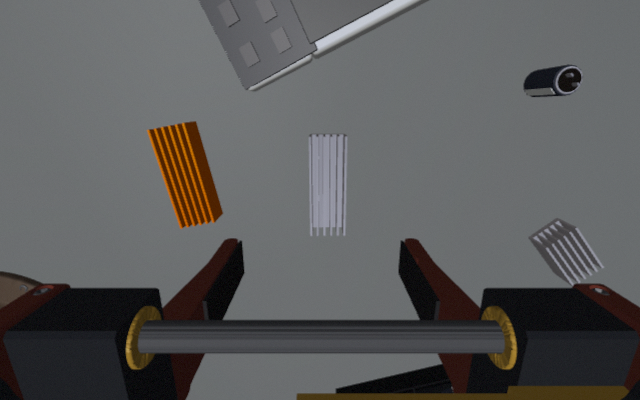

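The grey six-fin bar at (328,185), 100.7 x 36 mm, is the long heat sink. The orange one at (185,175) is not meant.

Emit:
move_arm([
  {"x":0.004,"y":0.006,"z":0.05,"rx":0,"ry":0,"rz":0,"hand":0},
  {"x":0.004,"y":0.006,"z":0.1,"rx":0,"ry":0,"rz":0,"hand":0},
  {"x":0.004,"y":0.006,"z":0.135,"rx":0,"ry":0,"rz":0,"hand":0.1},
  {"x":0.004,"y":0.006,"z":0.153,"rx":0,"ry":0,"rz":0,"hand":0.2},
  {"x":0.004,"y":0.006,"z":0.153,"rx":0,"ry":0,"rz":0,"hand":0.2},
  {"x":0.004,"y":0.006,"z":0.153,"rx":0,"ry":0,"rz":0,"hand":0.3},
  {"x":0.004,"y":0.006,"z":0.153,"rx":0,"ry":0,"rz":0,"hand":0.9},
  {"x":0.004,"y":0.006,"z":0.153,"rx":0,"ry":0,"rz":0,"hand":0.9},
], force=40)

```text
time_s: 11.75
tcp_pos: [0.4465, 0.0758, 0.0188]
tcp_rot: [0.816, 0.578, 0.001, 0.001]
ft_force: [0.9, 0.2, -0.9]
finger_gap: 0.0497
```

Emit:
move_arm([
  {"x":0,"y":0,"z":0,"rx":0,"ry":0,"rz":0,"hand":0.9},
  {"x":0,"y":0,"z":0,"rx":0,"ry":0,"rz":0,"hand":0.9},
  {"x":0,"y":0,"z":0,"rx":0,"ry":0,"rz":0,"hand":0.9},
  {"x":0,"y":0,"z":0,"rx":0,"ry":0,"rz":0,"hand":0.9},
])

```text
time_s: 12.15
tcp_pos: [0.446, 0.0758, 0.0182]
tcp_rot: [0.816, 0.578, 0.0, 0.001]
ft_force: [-0.9, -1.1, 8.2]
finger_gap: 0.0355
```

```bash
python3 - <<'E'
from h import *
go(597.5,-278,110,87)
E
```

```text
t=12.15 tcp [446.   75.8  18.2] gap 35.5 F [-0.9 -1.1  8.2]
-> 597.5 -278 110 87 shift [-0.2835  0.2604 -0.0914] turn [ 0.0014  0.     -0.2858]
```

Emit:
move_arm([
  {"x":0,"y":0,"z":-0.03,"rx":0,"ry":0,"rz":0,"hand":0.9},
  {"x":-0.01,"y":0.01,"z":-0.07,"rx":0,"ry":0,"rz":-0.05,"hand":0.9},
  {"x":-0.045,"y":0.04,"z":-0.09,"rx":0,"ry":0,"rz":-0.1,"hand":0.9},
  {"x":-0.08,"y":0.073,"z":-0.1,"rx":0,"ry":0,"rz":-0.15,"hand":0.9},
  {"x":-0.115,"y":0.106,"z":-0.1,"rx":0,"ry":0,"rz":-0.2,"hand":0.9},
  {"x":-0.15,"y":0.138,"z":-0.1,"rx":0,"ry":0,"rz":-0.25,"hand":0.9},
  {"x":-0.185,"y":0.17,"z":-0.1,"rx":0,"ry":0,"rz":-0.286,"hand":0.9},
  {"x":-0.22,"y":0.202,"z":-0.1,"rx":0,"ry":0,"rz":-0.286,"hand":0.9},
])

```text
time_s: 12.95
tcp_pos: [0.5632, -0.2007, 0.1175]
tcp_rot: [0.725, 0.689, -0.0, -0.0]
ft_force: [-0.1, 0.8, -1.6]
finger_gap: 0.0358
```

```bash
python3 - <<'E'
from h import *
go(597.5,-278,110,87)
E
```

```text
t=12.95 tcp [ 563.2 -200.7  117.5] gap 35.8 F [-0.1  0.8 -1.6]
-> 597.5 -278 110 87 shift [-0.0754  0.0382  0.0075] turn [-0.0002  0.      0.0013]
```

Emit:
move_arm([
  {"x":-0.035,"y":0.018,"z":0.008,"rx":0,"ry":0,"rz":0,"hand":0.9},
  {"x":-0.06,"y":0.032,"z":0.02,"rx":0,"ry":0,"rz":0,"hand":0.9},
  {"x":-0.073,"y":0.038,"z":0.035,"rx":0,"ry":0,"rz":0,"hand":0.9},
  {"x":-0.073,"y":0.038,"z":0.045,"rx":0,"ry":0,"rz":0,"hand":0.9},
  {"x":-0.073,"y":0.038,"z":0.045,"rx":0,"ry":0,"rz":0,"hand":0.9},
  {"x":-0.073,"y":0.038,"z":0.045,"rx":0,"ry":0,"rz":0,"hand":0.9},
  {"x":-0.073,"y":0.038,"z":0.045,"rx":0,"ry":0,"rz":0,"hand":0.9},
])

```text
time_s: 13.65
tcp_pos: [0.5977, -0.2722, 0.0736]
tcp_rot: [0.725, 0.689, 0.0, 0.0]
ft_force: [-0.5, 1.1, -1.7]
finger_gap: 0.0356
```

```bash
python3 - <<'E'
from h import *
go(597.5,-278,30,87)
c,p,d,P=snap("wrist","w5")
E
```

```text
t=13.65 tcp [ 597.7 -272.2   73.6] gap 35.6 F [-0.5  1.1 -1.7]
-> 597.5 -278 30 87 shift [-0.0058  0.0001  0.0436] turn [0.001  0.     0.0021]
```

View pics/w5.png

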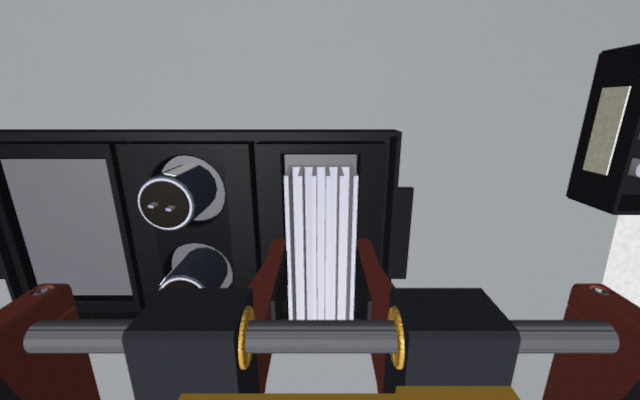

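The sink at (320,245) is aligned over its pocket and both caps sit in theirs, so I'll lower and release.

Emit:
move_arm([
  {"x":-0.006,"y":0,"z":0.018,"rx":0,"ry":0,"rz":0,"hand":0.9},
  {"x":-0.006,"y":0,"z":0.034,"rx":0,"ry":0,"rz":0,"hand":0.9},
  {"x":-0.006,"y":0,"z":0.043,"rx":0,"ry":0,"rz":0,"hand":0.9},
  {"x":-0.006,"y":0,"z":0.043,"rx":0,"ry":0,"rz":0,"hand":0.9},
  {"x":-0.006,"y":0,"z":0.043,"rx":0,"ry":0,"rz":0,"hand":0.9},
  {"x":-0.006,"y":0,"z":0.043,"rx":0,"ry":0,"rz":0,"hand":0.35},
  {"x":-0.006,"y":0,"z":0.043,"rx":0,"ry":0,"rz":0,"hand":0.35},
  {"x":-0.006,"y":0,"z":0.043,"rx":0,"ry":0,"rz":0,"hand":0.35},
])

```text
time_s: 14.5
tcp_pos: [0.597, -0.2795, 0.0295]
tcp_rot: [0.725, 0.689, 0.0, 0.0]
ft_force: [-0.3, -0.3, 0.1]
finger_gap: 0.0556
```

Emit:
move_arm([
  {"x":0,"y":0,"z":-0.03,"rx":0,"ry":0,"rz":0,"hand":0.35},
  {"x":0,"y":0,"z":-0.07,"rx":0,"ry":0,"rz":0,"hand":0.7},
  {"x":0,"y":0,"z":-0.11,"rx":0,"ry":0,"rz":0,"hand":0.8},
  {"x":0,"y":0,"z":-0.15,"rx":0,"ry":0,"rz":0,"hand":0.86},
  {"x":0,"y":0,"z":-0.15,"rx":0,"ry":0,"rz":0,"hand":0.86},
])

```text
time_s: 15.0
tcp_pos: [0.6001, -0.2802, 0.1862]
tcp_rot: [0.725, 0.688, 0.002, 0.005]
ft_force: [-0.1, -0.1, 0.4]
finger_gap: 0.0284
```

```bash
python3 - <<'E'
from h import *
c,p,d,P=snap("wrist");Z=P[...,2]
m=(Z>.03)&(Z<.06)&(np.hypot(P[...,0]-.598,P[...,1]+.277)<.07)&(abs(P[...,0]-.598)<.03);m=cv2.morphologyEx(m.astype(np.uint8),cv2.MORPH_CLOSE,np.ones((9,9)))
print(m.sum(),rect(c,m,.041),np.percentile(Z[m>0],[50,80,95]))
c,p,d,P=snap("top");Z=P[...,2];g=p.max(2)
m=np.zeros(g.shape,bool);m[130:250,140:245]=True
m1=m&(Z>.042);print("pan+",rect(c,m1,.048))
m2=np.zeros(g.shape,bool);m2[155:190,155:215]=(g>125)[155:190,155:215];print("plate",rect(c,m2,.051))
go(536,190,180,96)
E
```

```text
3534 [ 595.6 -279.5   99.8   35.9   86.9] [0.01792582 0.04061861 0.0414603 ]
pan+ [535.9 274.6 141.7 139.9 -83.8]
plate [538.1 276.1  89.   40.8 -85.5]
t=15.10 tcp [ 597.4 -279.7  180.7] gap 20.7 F [ 0.6  0.3 -1. ]
-> 536 190 180 96 shift [ 0.4659 -0.0858 -0.    ] turn [ 0.002   0.0013 -0.1568]
```

Sink seated, with its top at 41 mm as it should be. Scale: centre (536,275), yaw about 6.2°. Now to the near side of the plate with the fingers almost shut.

Emit:
move_arm([
  {"x":0.05,"y":-0.009,"z":0,"rx":0,"ry":0,"rz":-0.04,"hand":0.86},
  {"x":0.1,"y":-0.018,"z":0,"rx":0,"ry":0,"rz":-0.08,"hand":0.86},
  {"x":0.15,"y":-0.027,"z":0,"rx":0,"ry":0,"rz":-0.12,"hand":0.86},
  {"x":0.2,"y":-0.036,"z":0,"rx":0,"ry":0,"rz":-0.16,"hand":0.86},
  {"x":0.25,"y":-0.045,"z":0,"rx":0,"ry":0,"rz":-0.16,"hand":0.86},
  {"x":0.3,"y":-0.054,"z":0,"rx":0,"ry":0,"rz":-0.16,"hand":0.86},
  {"x":0.35,"y":-0.063,"z":0,"rx":0,"ry":0,"rz":-0.16,"hand":0.86},
  {"x":0.4,"y":-0.072,"z":0,"rx":0,"ry":0,"rz":-0.16,"hand":0.86},
])

```text
time_s: 15.9
tcp_pos: [0.5452, 0.1187, 0.178]
tcp_rot: [0.668, 0.744, -0.001, -0.001]
ft_force: [0.3, -0.8, -0.3]
finger_gap: 0.0122
```

```bash
python3 - <<'E'
from h import *
go(545.7,205,90,96.2)
E
```

```text
t=15.90 tcp [545.2 118.7 178. ] gap 12.2 F [ 0.3 -0.8 -0.3]
-> 545.7 205 90 96.2 shift [0.0858 0.01   0.0879] turn [-0.0023  0.0003 -0.0005]
```

Emit:
move_arm([
  {"x":0.04,"y":0.005,"z":0,"rx":0,"ry":0,"rz":0,"hand":0.86},
  {"x":0.07,"y":0.01,"z":0.02,"rx":0,"ry":0,"rz":0,"hand":0.86},
  {"x":0.086,"y":0.01,"z":0.06,"rx":0,"ry":0,"rz":0,"hand":0.86},
  {"x":0.086,"y":0.01,"z":0.09,"rx":0,"ry":0,"rz":0,"hand":0.86},
  {"x":0.086,"y":0.01,"z":0.105,"rx":0,"ry":0,"rz":0,"hand":0.86},
  {"x":0.086,"y":0.01,"z":0.105,"rx":0,"ry":0,"rz":0,"hand":0.86},
  {"x":0.086,"y":0.01,"z":0.105,"rx":0,"ry":0,"rz":0,"hand":0.86},
  {"x":0.086,"y":0.01,"z":0.105,"rx":0,"ry":0,"rz":0,"hand":0.86},
])

```text
time_s: 16.7
tcp_pos: [0.5483, 0.2038, 0.0759]
tcp_rot: [0.668, 0.744, 0.001, 0.001]
ft_force: [0.0, -0.7, -0.1]
finger_gap: 0.0121
```

```bash
python3 - <<'E'
from h import *
go(545.7,205,49.5,96.2)
c,p,d,P=snap("wrist","w6")
g=p.max(2);print(np.median(P[...,2][(P[...,2]>.04)&(P[...,2]<.06)&(P[...,1]>.2)]))
E
```

```text
t=16.70 tcp [548.3 203.8  75.9] gap 12.1 F [ 0.  -0.7 -0.1]
-> 545.7 205 49.5 96.2 shift [ 0.0015 -0.0025  0.0264] turn [ 0.0021 -0.0004 -0.0012]
0.04793672354196003
```

View pics/w6.png

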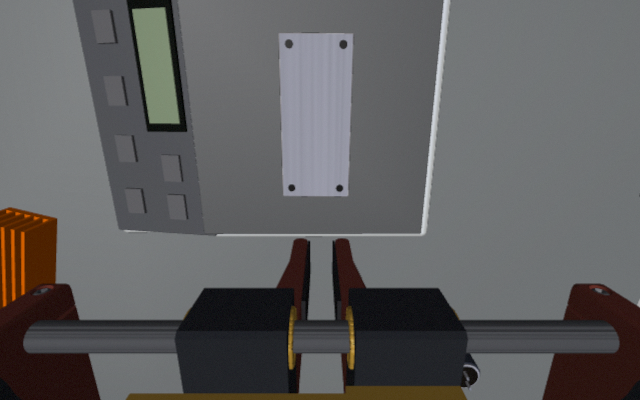

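```bash
python3 - <<'E'
from h import *
p=cv2.imread("pics/w6.png");c=cam("wrist")
q=ray(c,[(280,33),(352,33),(349,196),(283,196)],.051);print(np.round(q*1000,1),q.mean(0))
q=ray(c,[(443,0),(424,234),(218,234)],.048);print(np.round(q*1000,1))
E
```

```text
[[514.1 318.4]
 [551.9 322.5]
 [562.1 233.7]
 [522.  229.4]] [0.53752552 0.27601837]
[[597.3 343.5]
 [613.9 212.8]
 [482.  198.8]]
```

Emit:
move_arm([
  {"x":0,"y":-0.003,"z":0.012,"rx":0,"ry":0,"rz":0,"hand":0.86},
  {"x":0,"y":-0.003,"z":0.02,"rx":0,"ry":0,"rz":0,"hand":0.86},
  {"x":0,"y":-0.003,"z":0.024,"rx":0,"ry":0,"rz":0,"hand":0.86},
  {"x":0,"y":-0.003,"z":0.0265,"rx":0,"ry":0,"rz":0,"hand":0.86},
  {"x":0,"y":-0.003,"z":0.0265,"rx":0,"ry":0,"rz":0,"hand":0.86},
  {"x":0,"y":-0.003,"z":0.0265,"rx":0,"ry":0,"rz":0,"hand":0.86},
])

```text
time_s: 17.35
tcp_pos: [0.5438, 0.2032, 0.0484]
tcp_rot: [0.668, 0.744, -0.001, 0.0]
ft_force: [-4.0, -2.7, 6.9]
finger_gap: 0.0117
```

Emit:
move_arm([
  {"x":0,"y":0.001,"z":-0.002,"rx":0,"ry":0,"rz":0,"hand":0.86},
  {"x":0.006,"y":0.001,"z":-0.002,"rx":0,"ry":0,"rz":0,"hand":0.86},
  {"x":0.012,"y":0.001,"z":-0.002,"rx":0,"ry":0,"rz":0,"hand":0.86},
  {"x":0.017,"y":0.001,"z":-0.002,"rx":0,"ry":0,"rz":0,"hand":0.86},
  {"x":0.022,"y":0.001,"z":-0.002,"rx":0,"ry":0,"rz":0,"hand":0.86},
  {"x":0.027,"y":0.001,"z":-0.002,"rx":0,"ry":0,"rz":0,"hand":0.86},
  {"x":0.032,"y":0.001,"z":-0.002,"rx":0,"ry":0,"rz":0,"hand":0.86},
  {"x":0.037,"y":0.001,"z":-0.002,"rx":0,"ry":0,"rz":0,"hand":0.86},
])

```text
time_s: 18.15
tcp_pos: [0.5412, 0.2409, 0.05]
tcp_rot: [0.668, 0.744, -0.0, -0.0]
ft_force: [-0.4, 0.7, -0.1]
finger_gap: 0.0124
```

```bash
python3 - <<'E'
from h import *
go(538,270.8,49.5,96.2)
c,p,d,P=snap("wrist","w7")
E
```

```text
t=18.15 tcp [541.2 240.9  50. ] gap 12.4 F [-0.4  0.7 -0.1]
-> 538 270.8 49.5 96.2 shift [0.03   0.     0.0005] turn [-0. -0. -0.]
```

View pics/w7.png

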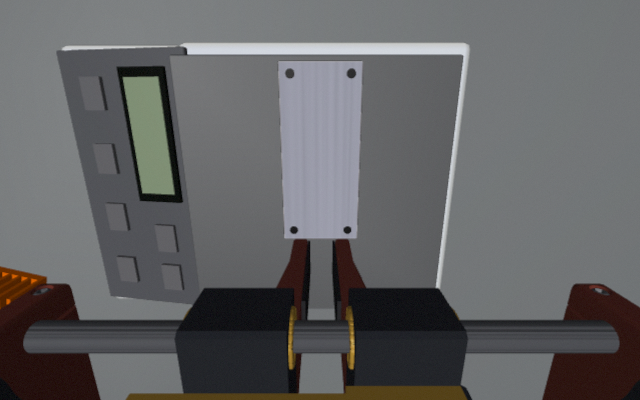

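The plate is being pushed straight: its near edge at row 239 is at the fingertips, and its far edge at row 62 has almost reached the pan edge. Continuing.

Emit:
move_arm([
  {"x":0.005,"y":0,"z":0,"rx":0,"ry":0,"rz":0,"hand":0.86},
  {"x":0.01,"y":0,"z":0,"rx":0,"ry":0,"rz":0,"hand":0.86},
  {"x":0.015,"y":0,"z":0,"rx":0,"ry":0,"rz":0,"hand":0.86},
  {"x":0.02,"y":0,"z":0,"rx":0,"ry":0,"rz":0,"hand":0.86},
  {"x":0.025,"y":0,"z":0,"rx":0,"ry":0,"rz":0,"hand":0.86},
  {"x":0.03,"y":0,"z":0,"rx":0,"ry":0,"rz":0,"hand":0.86},
  {"x":0.03,"y":0,"z":0,"rx":0,"ry":0,"rz":0,"hand":0.86},
])

```text
time_s: 18.9
tcp_pos: [0.5378, 0.2714, 0.0501]
tcp_rot: [0.668, 0.745, 0.0, -0.0]
ft_force: [-0.6, 1.0, -0.6]
finger_gap: 0.0122
```

```bash
cat >> h.py <<'E'
def plate(c,p,P,zc=.051,save=None):
    hsv=p.max(2);m=(hsv>130)&(P[...,2]>zc-.006)&(P[...,2]<zc+.006)
    n,l,st,ce=cv2.connectedComponentsWithStats(m.astype(np.uint8));k=1+np.argmax(st[1:,4])
    m=cv2.morphologyEx((l==k).astype(np.uint8),cv2.MORPH_OPEN,np.ones((3,3)));return rect(c,m,zc),np.median(P[...,2][m>0]),st[k]
E
python3 - <<'E'
from h import *
go(538,270.8,49.5,96.2)
c,p,d,P=snap("wrist","w8");print(plate(c,p,P))
c,p,d,P=snap("top");print(plate(c,p,P))
E
```

```text
t=18.90 tcp [537.8 271.4  50.1] gap 12.2 F [-0.6  1.  -0.6]
-> 538 270.8 49.5 96.2 shift [-0.0006  0.0001  0.0006] turn [ 0.0001 -0.0006  0.0009]
(array([530.9, 327.7,  89. ,  39.5, -83.8]), np.float64(0.050738289656108077), array([  278,    60,    85,   178, 13643], dtype=int32))Traceback (most recent call last):
  File "<stdin>", line 4, in <module>
  File "h.py", line 36, in plate
    m=cv2.morphologyEx((l==k).astype(np.uint8),cv2.MORPH_OPEN,np.ones((3,3)));return rect(c,m,zc),np.median(P[...,2][m>0]),st[k]
                                                                                     ~~~~^^^^^^^^
  File "h.py", line 19, in rect
    k=max(cs,key=cv2.contourArea)[:,0];w=ray(c,k,z)*1000
      ~~~^^^^^^^^^^^^^^^^^^^^^^^^
ValueError: max() iterable argument is empty
```

The plate is flat and 53 mm from the pan centre, so 28 mm sticks out. Next: back off, lift, move over the overhang and grip its width.

Emit:
move_arm([
  {"x":-0.006,"y":0,"z":0,"rx":0,"ry":0,"rz":0,"hand":0.86},
  {"x":-0.006,"y":0,"z":-0.02,"rx":0,"ry":0,"rz":0,"hand":0.6},
  {"x":0.0,"y":0,"z":-0.05,"rx":0,"ry":0,"rz":0,"hand":0.2},
  {"x":0.03,"y":0,"z":-0.06,"rx":0,"ry":0,"rz":0,"hand":0.1},
  {"x":0.06,"y":0,"z":-0.06,"rx":0,"ry":0,"rz":0,"hand":0.1},
  {"x":0.088,"y":0,"z":-0.06,"rx":0,"ry":0,"rz":0,"hand":0.1},
  {"x":0.088,"y":0,"z":-0.06,"rx":0,"ry":0,"rz":0,"hand":0.1},
  {"x":0.088,"y":0,"z":-0.06,"rx":0,"ry":0,"rz":0,"hand":0.1},
])

```text
time_s: 19.8
tcp_pos: [0.5285, 0.3574, 0.1098]
tcp_rot: [0.668, 0.744, -0.0, 0.0]
ft_force: [-0.2, -1.1, 0.3]
finger_gap: 0.0652
```

```bash
python3 - <<'E'
from h import *
c,p,d,P=snap("top","t2")
m=np.zeros(p.shape[:2],bool);m[130:260,110:260]=1
go(527.6,358.5,44,96.2)
c,p,d,P=snap("wrist","w9");print(plate(c,p,P))
E
```

```text
t=19.85 tcp [528.9 356.4 109.6] gap 69.0 F [-0.1 -0.7  0.2]
-> 527.6 358.5 44 96.2 shift [ 0.0023 -0.0011  0.0656] turn [-0.0003  0.0013 -0.0009]
(array([530.6, 328.1,  88.2,  39.7, -83.9]), np.float64(0.050683780048818905), array([ 291,  200,   57,  106, 5348], dtype=int32))
```

View pics/w9.png

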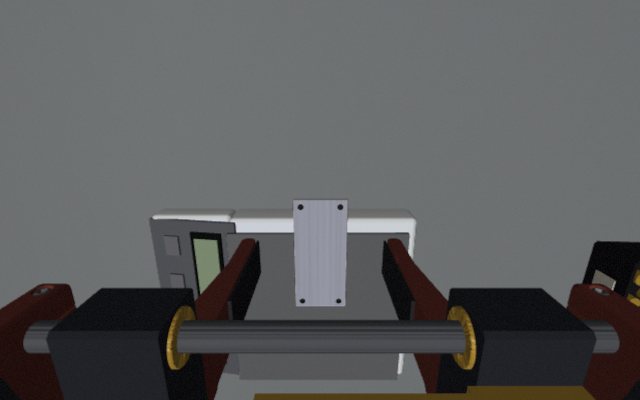

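The plate sticks out at (320,210) between the open jaws. Descending to 44 mm.

Emit:
move_arm([
  {"x":0.002,"y":-0.001,"z":0.03,"rx":0,"ry":0,"rz":0,"hand":0.1},
  {"x":0.002,"y":-0.001,"z":0.05,"rx":0,"ry":0,"rz":0,"hand":0.1},
  {"x":0.002,"y":-0.001,"z":0.06,"rx":0,"ry":0,"rz":0,"hand":0.1},
  {"x":0.002,"y":-0.001,"z":0.0655,"rx":0,"ry":0,"rz":0,"hand":0.2},
  {"x":0.002,"y":-0.001,"z":0.0655,"rx":0,"ry":0,"rz":0,"hand":0.35},
  {"x":0.002,"y":-0.001,"z":0.0655,"rx":0,"ry":0,"rz":0,"hand":0.45},
  {"x":0.002,"y":-0.001,"z":0.0655,"rx":0,"ry":0,"rz":0,"hand":0.45},
])

```text
time_s: 20.6
tcp_pos: [0.5279, 0.36, 0.0455]
tcp_rot: [0.668, 0.744, 0.001, 0.0]
ft_force: [-0.7, -0.8, -0.5]
finger_gap: 0.0508
```

```bash
python3 - <<'E'
from h import *
go(527.6,358.5,44,96.2)
E
```

```text
t=20.60 tcp [527.9 360.   45.5] gap 50.8 F [-0.7 -0.8 -0.5]
-> 527.6 358.5 44 96.2 shift [-0.0014 -0.0005  0.0015] turn [ 0.0014 -0.0007 -0.0004]
```

Emit:
move_arm([
  {"x":-0.001,"y":0,"z":0.0015,"rx":0,"ry":0,"rz":0,"hand":0.5},
  {"x":-0.001,"y":0,"z":0.0015,"rx":0,"ry":0,"rz":0,"hand":0.55},
  {"x":-0.001,"y":0,"z":0.0015,"rx":0,"ry":0,"rz":0,"hand":0.6},
  {"x":-0.001,"y":0,"z":0.0015,"rx":0,"ry":0,"rz":0,"hand":0.8},
  {"x":-0.001,"y":0,"z":0.0015,"rx":0,"ry":0,"rz":0,"hand":0.8},
  {"x":-0.001,"y":0,"z":0.0015,"rx":0,"ry":0,"rz":0,"hand":0.8},
  {"x":-0.001,"y":0,"z":0.0015,"rx":0,"ry":0,"rz":0,"hand":0.8},
  {"x":-0.001,"y":0,"z":0.0015,"rx":0,"ry":0,"rz":0,"hand":0.8},
], force=45)

```text
time_s: 21.4
tcp_pos: [0.5277, 0.3586, 0.0431]
tcp_rot: [0.668, 0.744, 0.0, 0.0]
ft_force: [0.2, -0.9, 2.4]
finger_gap: 0.0389
```

Emit:
move_arm([
  {"x":0,"y":0,"z":-0.005,"rx":0,"ry":0,"rz":0,"hand":0.8},
  {"x":0,"y":0,"z":-0.015,"rx":0,"ry":0,"rz":0,"hand":0.8},
  {"x":0,"y":0,"z":-0.03,"rx":0,"ry":0,"rz":0,"hand":0.8},
  {"x":0,"y":0,"z":-0.05,"rx":0,"ry":0,"rz":0,"hand":0.8},
  {"x":0,"y":0,"z":-0.07,"rx":0,"ry":0,"rz":0,"hand":0.8},
  {"x":0,"y":0,"z":-0.09,"rx":0,"ry":0,"rz":0,"hand":0.8},
  {"x":0,"y":0,"z":-0.09,"rx":0,"ry":0,"rz":0,"hand":0.8},
  {"x":0,"y":0,"z":-0.09,"rx":0,"ry":0,"rz":0,"hand":0.8},
])

```text
time_s: 22.2
tcp_pos: [0.5277, 0.3589, 0.134]
tcp_rot: [0.668, 0.744, 0.001, 0.0]
ft_force: [0.3, -1.2, -1.3]
finger_gap: 0.0391
```

```bash
python3 - <<'E'
from h import *
go(415,-230,134,87)
c,p,d,P=snap("wrist","w10")
E
```

```text
t=22.20 tcp [527.7 358.9 134. ] gap 39.1 F [ 0.3 -1.2 -1.3]
-> 415 -230 134 87 shift [-0.5733 -0.1755 -0.0006] turn [ 0.0015 -0.0007  0.1604]
```

View pics/w10.png

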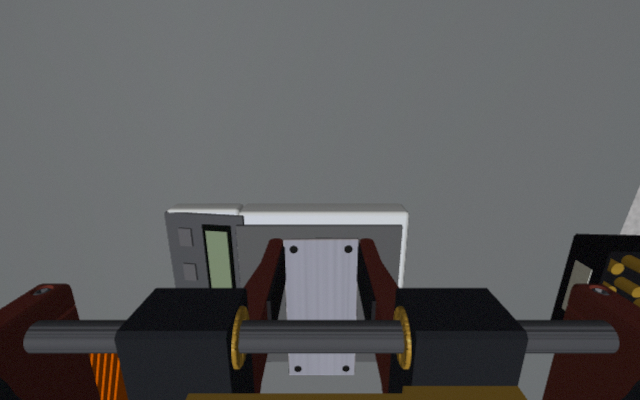

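The plate is held level by its overhang, with holes at (293,249) and (298,369). Carrying it to the tray.

Emit:
move_arm([
  {"x":-0.03,"y":-0.009,"z":0,"rx":0,"ry":0,"rz":0.02,"hand":0.8},
  {"x":-0.07,"y":-0.022,"z":0,"rx":0,"ry":0,"rz":0.04,"hand":0.8},
  {"x":-0.115,"y":-0.036,"z":0,"rx":0,"ry":0,"rz":0.06,"hand":0.8},
  {"x":-0.16,"y":-0.05,"z":0,"rx":0,"ry":0,"rz":0.08,"hand":0.8},
  {"x":-0.205,"y":-0.064,"z":0,"rx":0,"ry":0,"rz":0.1,"hand":0.8},
  {"x":-0.25,"y":-0.078,"z":0,"rx":0,"ry":0,"rz":0.12,"hand":0.8},
  {"x":-0.295,"y":-0.092,"z":0,"rx":0,"ry":0,"rz":0.14,"hand":0.8},
  {"x":-0.34,"y":-0.106,"z":0,"rx":0,"ry":0,"rz":0.16,"hand":0.8},
])

```text
time_s: 23.05
tcp_pos: [0.4575, 0.0073, 0.1324]
tcp_rot: [0.726, 0.688, -0.0, -0.0]
ft_force: [0.9, -0.4, -0.1]
finger_gap: 0.0389
```

```bash
python3 - <<'E'
from h import *
go(414.8,-237.7,80,87)
E
```

```text
t=23.05 tcp [457.5   7.3 132.4] gap 38.9 F [ 0.9 -0.4 -0.1]
-> 414.8 -237.7 80 87 shift [-0.2469 -0.0296  0.0524] turn [-0.0013  0.0001 -0.0005]
```

Emit:
move_arm([
  {"x":-0.045,"y":-0.005,"z":0,"rx":0,"ry":0,"rz":0,"hand":0.8},
  {"x":-0.09,"y":-0.01,"z":0,"rx":0,"ry":0,"rz":0,"hand":0.8},
  {"x":-0.135,"y":-0.015,"z":0,"rx":0,"ry":0,"rz":0,"hand":0.8},
  {"x":-0.175,"y":-0.02,"z":0,"rx":0,"ry":0,"rz":0,"hand":0.8},
  {"x":-0.21,"y":-0.025,"z":0,"rx":0,"ry":0,"rz":0,"hand":0.8},
  {"x":-0.235,"y":-0.029,"z":0,"rx":0,"ry":0,"rz":0,"hand":0.8},
  {"x":-0.244,"y":-0.029,"z":0.02,"rx":0,"ry":0,"rz":0,"hand":0.8},
  {"x":-0.244,"y":-0.029,"z":0.04,"rx":0,"ry":0,"rz":0,"hand":0.8},
])

```text
time_s: 23.85
tcp_pos: [0.4163, -0.235, 0.0921]
tcp_rot: [0.726, 0.687, -0.0, 0.0]
ft_force: [0.1, 0.1, -0.4]
finger_gap: 0.0391
```

Emit:
move_arm([
  {"x":0,"y":0,"z":0.0,"rx":0,"ry":0,"rz":0,"hand":0.8},
  {"x":0,"y":0,"z":0,"rx":0,"ry":0,"rz":0,"hand":0.8},
  {"x":0,"y":0,"z":0,"rx":0,"ry":0,"rz":0,"hand":0.8},
  {"x":0,"y":0,"z":0,"rx":0,"ry":0,"rz":0,"hand":0.8},
])

```text
time_s: 24.25
tcp_pos: [0.4177, -0.2328, 0.0938]
tcp_rot: [0.725, 0.689, 0.0, 0.001]
ft_force: [-0.0, -0.3, -1.0]
finger_gap: 0.0389
```

```bash
python3 - <<'E'
from h import *
go(414.8,-237.7,16.5,87)
z=robot.state()["tcp_pos"][2]
c,p,d,P=snap("wrist","w11");print(plate(c,p,P,z+.008))
m=(p.max(2)>130)&(abs(P[...,2]-z-.008)<.006);yx=np.argwhere(m);A=P[m];print(np.linalg.lstsq(np.c_[A[:,:2],np.ones(len(A))],A[:,2],rcond=None)[0])
E
```

```text
t=24.25 tcp [ 417.7 -232.8   93.8] gap 38.9 F [-0.  -0.3 -1. ]
-> 414.8 -237.7 16.5 87 shift [-0.005  -0.0028  0.0773] turn [0.0012 0.0006 0.001 ]
(array([ 416.7, -243.4,   49.4,   39.6,   87. ]), np.float64(0.10135668881586161), array([ 283,  239,   75,   81, 5697], dtype=int32))
[-0.00031435  0.00259841  0.1021346 ]
```

View pics/w11.png

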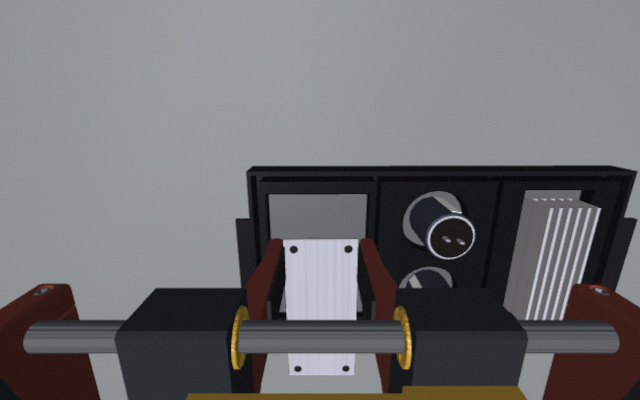

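Plate level (slope <0.003) and square to the pocket at (318,215). Shifting 5 mm and lowering.

Emit:
move_arm([
  {"x":-0.005,"y":-0.003,"z":0.02,"rx":0,"ry":0,"rz":0,"hand":0.8},
  {"x":-0.005,"y":-0.003,"z":0.04,"rx":0,"ry":0,"rz":0,"hand":0.8},
  {"x":-0.005,"y":-0.003,"z":0.055,"rx":0,"ry":0,"rz":0,"hand":0.8},
  {"x":-0.005,"y":-0.003,"z":0.06,"rx":0,"ry":0,"rz":0,"hand":0.8},
  {"x":-0.005,"y":-0.003,"z":0.06,"rx":0,"ry":0,"rz":0,"hand":0.8},
  {"x":-0.005,"y":-0.003,"z":0.06,"rx":0,"ry":0,"rz":0,"hand":0.8},
  {"x":-0.005,"y":-0.003,"z":0.06,"rx":0,"ry":0,"rz":0,"hand":0.8},
])

```text
time_s: 25.0
tcp_pos: [0.4144, -0.238, 0.0339]
tcp_rot: [0.725, 0.689, 0.0, 0.001]
ft_force: [-0.0, -0.2, -0.2]
finger_gap: 0.0388
```

```bash
python3 - <<'E'
from h import *
go(414.8,-237.7,16.5,87)
E
```

```text
t=25.00 tcp [ 414.4 -238.    33.9] gap 38.8 F [-0.  -0.2 -0.2]
-> 414.8 -237.7 16.5 87 shift [0.0004 0.0003 0.0174] turn [0.0013 0.0008 0.0004]
```

Emit:
move_arm([
  {"x":0,"y":0,"z":0.005,"rx":0,"ry":0,"rz":0,"hand":0.8},
  {"x":0,"y":0,"z":0.01,"rx":0,"ry":0,"rz":0,"hand":0.8},
  {"x":0,"y":0,"z":0.014,"rx":0,"ry":0,"rz":0,"hand":0.8},
  {"x":0,"y":0,"z":0.016,"rx":0,"ry":0,"rz":0,"hand":0.8},
  {"x":0,"y":0,"z":0.017,"rx":0,"ry":0,"rz":0,"hand":0.8},
  {"x":0,"y":0,"z":0.017,"rx":0,"ry":0,"rz":0,"hand":0.8},
  {"x":0,"y":0,"z":0.017,"rx":0,"ry":0,"rz":0,"hand":0.8},
])

```text
time_s: 25.7
tcp_pos: [0.4139, -0.2377, 0.0161]
tcp_rot: [0.725, 0.689, 0.0, 0.0]
ft_force: [-0.3, 0.1, 0.1]
finger_gap: 0.039
```

```bash
python3 - <<'E'
from h import *
go(414.8,-237.7,16.5,87)
E
```

```text
t=25.70 tcp [ 413.9 -237.7   16.1] gap 39.0 F [-0.3  0.1  0.1]
-> 414.8 -237.7 16.5 87 shift [ 0.0001  0.0009 -0.0004] turn [ 0.     -0.      0.0004]
```

Emit:
move_arm([
  {"x":0,"y":0,"z":0,"rx":0,"ry":0,"rz":0,"hand":0.49},
  {"x":0,"y":0,"z":0,"rx":0,"ry":0,"rz":0,"hand":0.49},
  {"x":0,"y":0,"z":0,"rx":0,"ry":0,"rz":0,"hand":0.49},
  {"x":0,"y":0,"z":-0.01,"rx":0,"ry":0,"rz":0,"hand":0.49},
  {"x":0,"y":0,"z":-0.03,"rx":0,"ry":0,"rz":0,"hand":0.49},
  {"x":0,"y":0,"z":-0.07,"rx":0,"ry":0,"rz":0,"hand":0.3},
  {"x":0,"y":0,"z":-0.12,"rx":0,"ry":0,"rz":0,"hand":0},
  {"x":0,"y":0,"z":-0.17,"rx":0,"ry":0,"rz":0,"hand":0},
])

```text
time_s: 26.5
tcp_pos: [0.4134, -0.2371, 0.1883]
tcp_rot: [0.725, 0.689, 0.0, -0.0]
ft_force: [-0.4, -2.0, -0.2]
finger_gap: 0.0653
```

Emit:
move_arm([
  {"x":-0.04,"y":0,"z":0,"rx":0,"ry":0,"rz":0,"hand":0},
  {"x":-0.06,"y":0,"z":0,"rx":0,"ry":0,"rz":0,"hand":0},
  {"x":-0.06,"y":0,"z":0,"rx":0,"ry":0,"rz":0,"hand":0},
  {"x":-0.06,"y":0,"z":0,"rx":0,"ry":0,"rz":0,"hand":0},
  {"x":-0.06,"y":0,"z":0,"rx":0,"ry":0,"rz":0,"hand":0},
])

```text
time_s: 27.0
tcp_pos: [0.4109, -0.2964, 0.1861]
tcp_rot: [0.725, 0.689, 0.0, -0.0]
ft_force: [0.4, 0.0, -0.2]
finger_gap: 0.0875
```

```bash
python3 - <<'E'
from h import *
go(414.8,-237.7,16.5,87)
c,p,d,P=snap("wrist","w12");Z=P[...,2]
b=(abs(P[...,0]-.413)<.06)&(abs(P[...,1]+.269)<.075)
n,l,st,ce=cv2.connectedComponentsWithStats(((p.max(2)>165)&b&(Z<.04)).astype(np.uint8));k=1+np.argmax(st[1:,4]);m=l==k
A=P[m];print("plate",rect(c,m,.018),np.median(A[:,2]),np.linalg.lstsq(np.c_[A[:,:2]-A[:,:2].mean(0),np.ones(len(A))],A[:,2],rcond=None)[0])
n,l,st,ce=cv2.connectedComponentsWithStats(((p.max(2)>95)&b&(Z<.04)).astype(np.uint8));k=1+np.argmax(st[1:,4]);print("pocket",rect(c,l==k,.015))
for x,y in((.504,-.305),(.506,-.240)):
    m=(Z>.04)&(Z<.07)&(np.hypot(P[...,0]-x,P[...,1]-y)<.03);print(m.any() and (rect(c,m,.056),np.median(Z[m])))
m=(Z>.035)&(Z<.05)&(abs(P[...,0]-.597)<.03)&(abs(P[...,1]+.279)<.065);m=cv2.morphologyEx(m.astype(np.uint8),cv2.MORPH_CLOSE,np.ones((9,9)));print("sink",rect(c,m,.041))
c,p,d,P=snap("top","t3");Z=P[...,2]
for n,q,zt in(("short",(330,95,380,140),.03),("slim",(260,100,285,128),.045)):
    m=np.zeros(Z.shape,bool);m[q[1]:q[3],q[0]:q[2]]=(Z>.012)[q[1]:q[3],q[0]:q[2]];print(n,rect(c,m,zt))
E
```

```text
t=27.00 tcp [ 410.9 -296.4  186.1] gap 87.5 F [ 0.4  0.  -0.2]
-> 414.8 -237.7 16.5 87 shift [0.0587 0.001  0.1697] turn [-0.0002 -0.0007  0.0017]
plate [ 411.8 -268.5   88.8   39.5   87.4] 0.017697216460969 [ 0.00019989 -0.00025141  0.01770361]
pocket [ 412.6 -270.3  107.5   76.7   87.1]
(array([ 501.9, -304.8,   37.9,   35.1,  -69.8]), np.float64(0.05519674650349146))
(array([ 503. , -241.7,   36.2,   34.8,  -45.1]), np.float64(0.055298734183426235))
sink [ 593.5 -279.7   99.    39.6   87. ]
short [665.2 -82.6  60.3  38.5 -69. ]
slim [668.   97.   28.2  23.7   1.5]
```

View pics/w12.png

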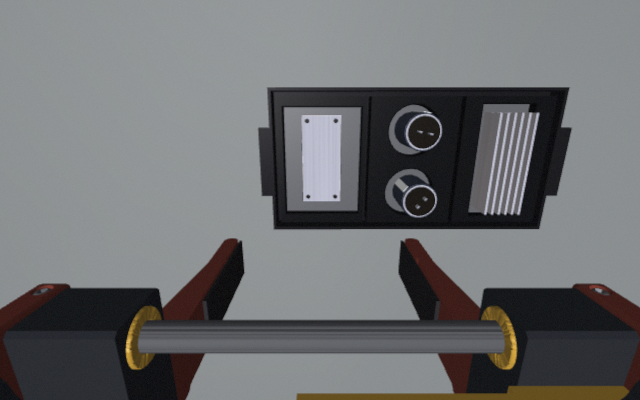

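The plate lies flat in its pocket at (321,158), with its top at 17.7 mm (18 expected). Both caps, at (423,130) and (418,200), and the sink at (510,163) are seated. The look-alikes haven't moved and the gripper is clear, so I'm handing it in.

```bash
python3 -c "
from rig import robot
print(robot.finish_job())"
```

```text
the job is handed in; nothing more can be done
None
```

The kit is made up and handed in, at about 27 s of the 102 s allowed. I put both thick capacitors in the round pockets and the long heat sink in the long pocket. I then pushed the cover plate out over the pan edge away from the tray, gripped it by the overhang and laid it in the wide pocket.

My last checks, none of which failed:

| Item | Last measurement |
|---|---|
| Capacitors | tops at about 55 mm (56 expected), a few mm at most from their pocket centres |
| Long heat sink | top at 41 mm when checked after placing, as expected; within about 3–4 mm of the pocket centre and in line with it |
| Cover plate on the pan | flat, and 53 mm from the pan centre (37 mm needed) |
| Cover plate in its pocket | level, top at 17.7 mm (18 expected), about 2 mm from the pocket centre |
| Short heat sink, slim capacitor | within 0.3 mm of their first readings |

The top and wrist cameras disagreed by about 3 mm on the tray's y position. I aimed nearer the wrist value, well inside the tolerances. The gripper was clear of everything when I handed in.

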